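Put the relay away in the slide-top case

TASK

Slide the blue lid of the grey case wide open, stand the black relay inside on the case floor with its pins up, and push the lid shut again until it has snapped over the small end ridge and is fully home. Do not knock over or shove the two glass bulbs.

Things in the scene. Friction and masses are not known exactly. Their poses are not given: they have to be found in the camera images.
- case: Grey plastic slide-top case, screwed to the bench (cannot move), 110 x 110 mm, 61 mm high, an 18 mm screw ear (7 mm high) on each x side. Origin: centre of its underside; yaw varies. The lid opens along the case's own -y (roughly to the robot's right) and shuts along +y. Its x sides carry the lid's channel, tops 61 mm above the bench.
- case_floor (a point): Point on the pale inner floor, 2 mm to +y of the case's centre, 5 mm above the bench; axes as the case. The inside spans x -47 to +47, y -47 to +41 mm from the case's origin. With the lid fully open the mouth is uncovered from y = -38 to +41 mm, over the whole inner width.
- case_ridge (a point): Middle of the top of the small orange ridge, a springy bar 90 mm long along x on the case's +y end wall, at y = +44 mm, 50 mm above the bench. It shows when the lid is open.
- lid (a joint): Slide of the blue lid in m: 0 = shut, fully home (its start); 0.090 = fully open, a stop. Friction about 1.2 N: it stays where it is left. A bead under its leading edge meets the ridge from about 0.010 to 0.002: to leave or enter the shut position the lid must be forced over it with about 8 N; left halfway over it springs to one side.
- lid_pull (a point): Centre of the top face of the lid's pull, 81 mm above the bench; axes as the case; moves with the lid. The pull is an upright blue block, 44 mm along the case's x, 12 mm along its y (the sliding direction), 24 mm high; the lid's top face is at 57 mm. Lid shut: the pull is at y = -32 mm of the case; fully open: at -122 mm.
- relay: Black relay, a block of 28 x 28 mm, 26 mm high (with a 2 mm rib, 8 mm wide, on its +x side), four thin brass pins on top up to 37 mm; 25 to 50 g, loose. Origin: centre of its underside (block x -15 to +13, y -14 to +14 mm). z is up through the pins. It stands pins up on the bench, its yaw varies.
- bulb_1: Clear halogen bulb standing on a metal base, 32 mm in diameter, 46 mm high, loose, not to be disturbed. Origin: centre of its underside.
- bulb_2: A second, identical halogen bulb, loose, not to be disturbed. Origin: centre of its underside.
Mind the look-alikes: they are no part of the job. What is meant by the relay is not pink, and is the smaller of those in its own colour.

How it is judged:
On the way, in this order (a step that is already met when the one before it is completed fails the run):
1. the lid is slid open at least 50 mm (value of joint lid above 0.05 m), for 0.1 s.
2. the relay stands released, pins up, on the case floor (x of relay in the frame of case between -0.047 and 0.047 m and y of relay in the frame of case between -0.047 and 0.041 m and z of relay in the frame of case below 0.01 m and angle between relay's own z axis and vertical below 0.2 rad and contact force between relay and the fingers below 0.2 N), for 0.2 s.
At the end, for the whole second after the job is handed in: The lid is shut past the ridge, within 3 mm of fully home, and the relay stands at rest inside the case on its floor, pins up within 0.2 rad (value of joint lid below 0.003 m and x of relay in the frame of case between -0.047 and 0.047 m and y of relay in the frame of case between -0.047 and 0.041 m and z of relay in the frame of case below 0.01 m and angle between relay's own z axis and vertical below 0.2 rad and linear speed of relay below 0.02 m/s); the robot touches nothing.
It fails at once if a bulb is tipped over (angle between any of bulb_1, bulb_2's own z axis and vertical above 0.5 rad).
It fails at once if a bulb is shoved more than 30 mm (distance of any of bulb_1, bulb_2 from where it was at the start of the episode above 0.03 m).
It also fails if it takes over 70 s, if anything falls off the work surface, if the arm or the gripper's body presses on something with over 40 N, if the wrist force passes 120 N, or if a joint passes its speed limit or range.

ROBOT

A 7-joint arm with a two-finger parallel gripper is mounted at the origin on a cart in front of the work surface, level with it; the furniture and walls round the work are solid. World frame = base frame: x ahead of the robot, y to its left, z up, the work surface at z = 0. Lengths are in m, angles in rad, forces in N, time in s.
With the tool pointing down it reaches from about 0.4 to 0.85 m from the base axis. Payload 10.4 kg.
Tool frame: the origin (TCP) lies at the very end of the fingers, on their centre line; the grasp point (between the pads) lies 19 mm behind it (r.pinch_z is the distance from the TCP to the grasp point, in m); z points along the fingers, y is the line along which they close (so a half turn about z gives the same grasp; the last joint's range is limited). The gripper opens to 87 mm and grips with 3 to 60 N. Pads are 19 mm wide; open, the fingers measure 117 mm over their backs; the gripper's body (75 mm by 190 mm) begins 51 mm behind the grasp point.
Start: joints at [1.202, 0.332, -0.065, 1.46, 0.022, 1.35, -0.088], TCP at [0.212, -0.588, 0.223] pointing down, gripper open.
Joint ranges: [-2.6, 2.6], [-0.5, 2.12], [-1.47, 1.34], [0.16, 2.42], [-1.27, 4.41], [0.06, 2.06], [-2.6, 2.6]. Speed limits (rad/s): [2.22, 2.22, 2.79, 2.79, 3.14, 3.14, 3.14].

INTERFACE

Orientations are given as a unit quaternion [x, y, z, w].
In Python, from bench import sensors, vision, r gives the robot as it stands.
- The arm moves only by the shell command python3 -m crank 'ROWS' [OPENING] [FORCE]. ROWS is JSON, a list of rows, each a list of 2 entries, a list of its own where there are three numbers: the shift along the tool's x, y, z normalised to -1 to 1, where 1 is 3 cm, then the turn about the tool's z normalised to -1 to 1, where 1 is 8 degrees. A call has 1 to 12 rows; each row shifts and turns the commanded pose from where the row before left it, along the tool's axes as they then stand; what a row does not reach is not made up. A row lasts 1/8 s, in which the tool goes at most 62.5 mm and 10.7 degrees, less where a joint would pass 70% of its speed; a pose out of reach is approached as far as the arm can. A call with a number of a shift or a turn outside -1 to 1 is refused whole. A call with a gripper value outside its range is refused whole. OPENING is the opening, from 0 (shut) to 1 (fully open), set as the call begins (- or left out, the last holds). The fingers move at their own pace and stop on an object; FORCE is the grip in N (left out, the last holds). Time passes only in rows, so rows that do not move let the fingers close. It gives the time, the measured TCP pose, the force, the opening and the grip force at its end, in the units of the state.
- sensors.read_state(): the state, without advancing time (a new reading comes with each control period).
- vision.camera(name): name is "scene" or "side" or "wrist"; returns the picture (420x560x3 uint8, red, green, blue); there is no depth.
- vision.camera_model(name): a dict with "vertical_fov" (degrees; the focal length in pixels is half the picture's height over the tangent of half this angle, whatever the lens; pixels are square), "cx", "cy" (the principal point, pixels), "camera_from_world" (4x4, takes a point from world to camera coordinates); the wrist camera has in their place "hand_eye" (4x4, takes a point from camera to tool coordinates, whose origin is the TCP and whose axes are the flange's). Camera axes: x right, y down, z forward; pixel columns grow to the right and rows downward; lengths in m; the calibration is good to about 2 mm. A picture is of the moment at which its call begins: read the wrist's pose just before it. camera_model takes no time and is no camera call.
- r.close_job(): hands the job in; it is judged then, once.
The state is a dict: "time": time; "joint_positions": joint angles; "joint_vel": joint speeds; "joint_torque": joint torques, N m; "ee_pos": TCP position; "eef_rot": TCP orientation; "ft_force": force on the tool from outside, world axes, zero at the start; "torque": the same for the moment, N m; "width": finger opening in m; "grip_force": force on a finger pad.
Only numpy, scipy, OpenCV 4.12 (cv2) and the standard library are available. Lean on these libraries where they do the work, as an engineer would, in place of code of your own. Each camera call takes 0.05 s, during which the arm holds its last target. There are 200 camera calls.

## Working session

There is one attempt and no reset: what is moved stays moved. The work goes in short steps, Python scripts to look and compute and a shell command to move; the robot and the scene stay as the last step left them, time stands still between calls to the robot, and variables do not carry over. Pictures are saved under pics/ and viewed, at most 10 in all, crops included, and the job is handed in when it is done.

```bash
mkdir -p pics; ls; cat > h.py <<'E'
import numpy as np, cv2
from bench import sensors, vision, r
from scipy.spatial.transform import Rotation as R
def model(n, st=None):
    m=vision.camera_model(n); f=210/np.tan(np.radians(m['vertical_fov'])/2)
    if n=='wrist':
        T=np.eye(4);T[:3,:3]=R.from_quat(st['eef_rot']).as_matrix();T[:3,3]=st['ee_pos']
        W=T@np.array(m['hand_eye'])
    else: W=np.linalg.inv(np.array(m['camera_from_world']))
    return f,m['cx'],m['cy'],W
def ray(M,u,v):
    f,cx,cy,W=M; d=W[:3,:3]@np.array([(u-cx)/f,(v-cy)/f,1]); return W[:3,3],d/np.linalg.norm(d)
def onz(M,u,v,z):
    o,d=ray(M,u,v); return o+d*(z-o[2])/d[2]
def cross(*rays):
    A=0;b=0
    for o,d in rays:
        P=np.eye(3)-np.outer(d,d);A=A+P;b=b+P@o
    return np.linalg.solve(A,b)
def proj(M,p):
    f,cx,cy,W=M;c=np.linalg.inv(W)@np.append(p,1);return cx+f*c[0]/c[2],cy+f*c[1]/c[2]
def snap(n,name):
    st=sensors.read_state();im=vision.camera(n);cv2.imwrite(f'pics/{name}.png',im[:,:,::-1]);return im,model(n,st)
E
python3 - <<'E'
from h import *
st=sensors.read_state();print(st)
a,M=snap('scene','scene0');b,N=snap('side','side0');c,W=snap('wrist','wrist0')
for m in (M,N,W):print(m[0],m[1],m[2],np.round(m[3],3).tolist())
for n in ('scene','side','wrist'):print(vision.camera_model(n).keys())
cv2.imwrite('pics/both0.png',cv2.resize(np.vstack([a,b])[:,:,::-1],None,fx=.714,fy=.714))
E
```

```text
pics
{'time': 0.0, 'joint_positions': array([ 1.20236858,  0.33288506, -0.06470766,  1.46093487,  0.02160637,
        1.3499451 , -0.08849485]), 'joint_vel': array([ 1.98615423e-04,  4.92665524e-05, -3.69827524e-05, -7.73281932e-04,
       -7.23428681e-04,  1.15319723e-03, -4.31784687e-04]), 'joint_torque': array([ 7.77912101e-04, -6.23250747e+01,  2.52855476e-02, -3.89897275e+01,
       -6.12718030e-02,  3.97577626e-02,  1.31271231e-04]), 'ee_pos': array([ 0.21171894, -0.58762068,  0.22174883]), 'eef_rot': array([ 9.85084359e-01,  1.72070512e-01, -1.63178381e-04, -7.19999544e-04]), 'ft_force': array([-0.21817643, -0.01498915,  0.60847698]), 'torque': array([-0.05200119, -0.07812195, -0.04884328]), 'grip_force': 0.0, 'width': 0.08718500916398673}
531.3803089666785 277.67435008392897 211.5846131547051 [[-0.736, -0.347, 0.582, -0.219], [-0.677, 0.367, -0.638, 0.839], [0.007, -0.863, -0.505, 0.754], [0.0, 0.0, 0.0, 1.0]]
481.1686631867493 287.53299525019406 203.2945451474283 [[-0.882, -0.223, 0.415, 0.141], [-0.472, 0.421, -0.775, 0.723], [-0.002, -0.879, -0.476, 0.518], [0.0, 0.0, 0.0, 1.0]]
363.5536124170312 280.416958715163 203.53117005431918 [[0.338, -0.912, -0.233, 0.275], [-0.941, -0.328, -0.082, -0.566], [-0.001, 0.247, -0.969, 0.385], [0.0, 0.0, 0.0, 1.0]]
dict_keys(['vertical_fov', 'cx', 'cy', 'camera_from_world'])
dict_keys(['vertical_fov', 'cx', 'cy', 'camera_from_world'])
dict_keys(['vertical_fov', 'cx', 'cy', 'hand_eye'])
```

View pics/scene0.png

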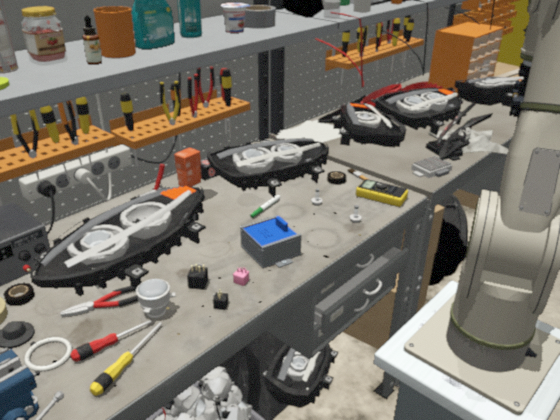

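View pics/side0.png

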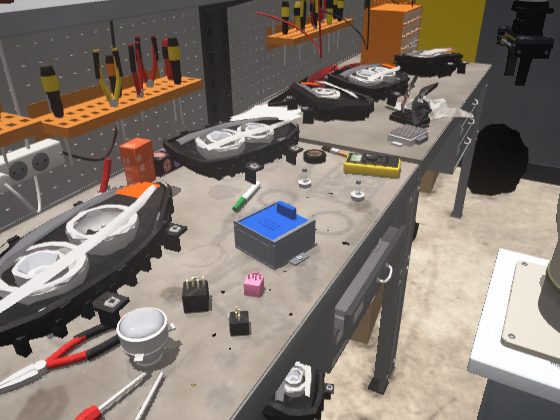

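The scene picture shows the case with its blue lid at about (271,240) and the bulbs at (317,200) and (355,217). In the side picture the case is at (275,232) and the bulbs are at (305,178) and (357,190).

Candidates for the relay (scene / side pixels):
- Large black: (198,276) / (195,297)
- Pink: (241,275) / (254,284)
- Small black: (220,300) / (238,322)

I choose the small black one and check it in a crop.

```bash
python3 - <<'E'
from h import *
a=cv2.imread('pics/scene0.png');b=cv2.imread('pics/side0.png')
M=model('scene');N=model('side')
A=cv2.resize(a[185:315,180:380],None,fx=4,fy=4,interpolation=2)[:, :800]
B=cv2.resize(b[165:345,170:380],None,fx=3.5,fy=3.5,interpolation=2)
cv2.imwrite('pics/cropA.png',A);cv2.imwrite('pics/cropB.png',B[:600]);print(A.shape,B.shape)
# rough positions
for n,p,q in [('relay',(220,301),(238,323)),('big',(198,278),(195,298)),('pink',(241,276),(254,285)),('b1',(317,203),(305,184)),('b2',(355,219),(357,197))]:
    print(n,cross(ray(M,*p),ray(N,*q)).round(3))
for n,im,X in (('sc',a,M),('si',b,N)):
    h=cv2.cvtColor(im,cv2.COLOR_BGR2HSV);m=cv2.inRange(h,(105,150,90),(125,255,255))
    m[:, :200]=0
    k,l,s,c=cv2.connectedComponentsWithStats(m)
    i=1+np.argmax(s[1:,4]);print(n,s[i],c[i])
    cs,_=cv2.findContours((l==i).astype('uint8'),0,2);print(cv2.approxPolyDP(cs[0],2.5,True)[:,0].tolist())
E
```

```text
(520, 800, 3) (630, 735, 3)
relay [0.473 0.265 0.008]
big [0.571 0.244 0.005]
pink [0.498 0.178 0.012]
b1 [ 0.602 -0.228 -0.001]
b2 [ 0.468 -0.229 -0.002]
sc [245 217  50  28 775] [269.43870968 230.5883871 ]
[[294, 233], [279, 217], [245, 228], [261, 244]]
si [ 239  201   68   39 1317] [273.53454822 220.32649962]
[[306, 219], [296, 214], [291, 219], [289, 217], [295, 208], [279, 201], [277, 205], [239, 221], [273, 239]]
```

View pics/cropB.png

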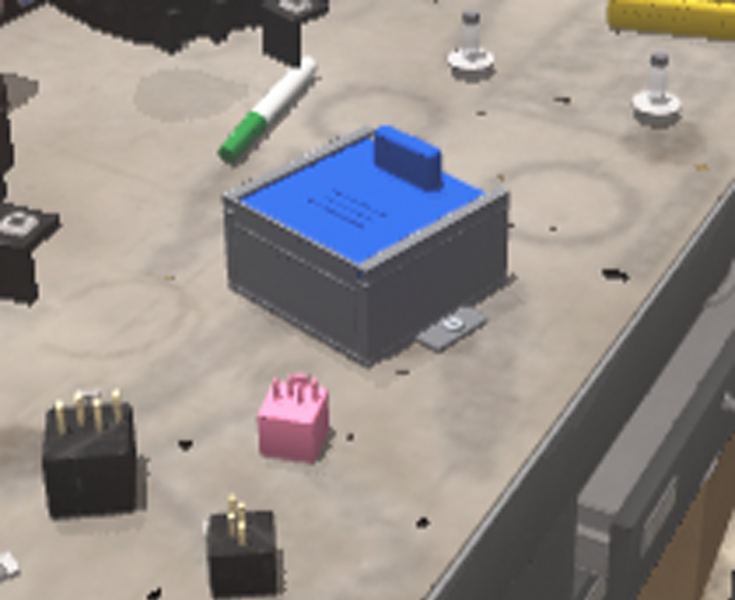

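View pics/cropA.png

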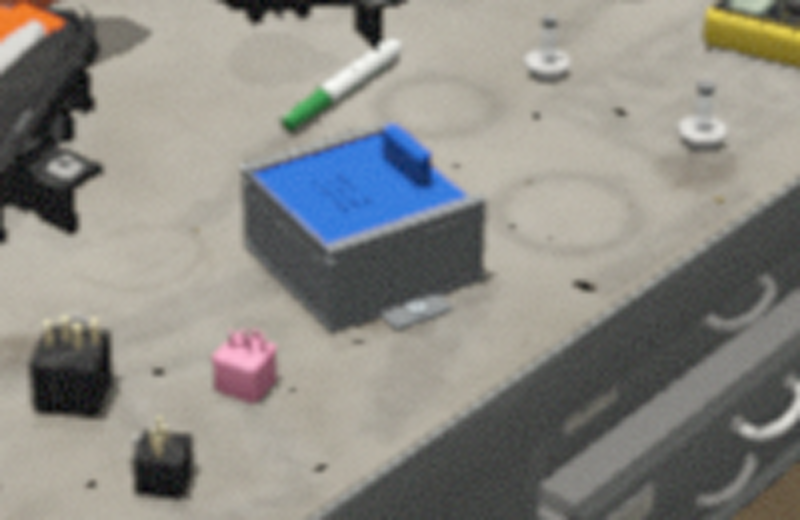

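Crop B shows the small black relay at (242,555) beside the bigger black one at (90,460) and the pink one at (293,418). Crop A agrees, with the relay at (162,463). The case's top corners in crop B are (225,198), (363,270) and (508,195), and the pull is at (408,158).

```bash
python3 - <<'E'
from h import *
M=model('scene');N=model('side')
cA=lambda u,v:ray(M,u/4+180-.4,v/4+185-.4)
cB=lambda u,v:ray(N,u/3.5+170-.4,v/3.5+165-.4)
P={}
for n,p,q in [('left',(243,168),(225,198)),('front',(330,248),(363,270)),('right',(484,203),(508,195)),('frontbot',(335,330),(370,365)),
 ('pullL',(388,128),(380,128)),('pullR',(430,162),(441,165)),('relaytop',(162,440),(242,525))]:
    P[n]=cross(cA(*p),cB(*q));print(n,P[n].round(4))
l,f,rr=P['left'],P['front'],P['right']
print('front->left',np.degrees(np.arctan2(*(l-f)[1::-1])),np.linalg.norm(l-f),'right->front',np.degrees(np.arctan2(*(f-rr)[1::-1])),np.linalg.norm(f-rr), 'centre',(l+rr)/2)
# bulbs
for n,p,q in [('b1',(548,64),(471,62)),('b2',(703,130),(657,105))]: print(n,cross(cA(*p),cB(*q)).round(3))
E
```

```text
left [0.6057 0.0736 0.0523]
front [0.5026 0.1025 0.054 ]
right [0.4677 0.0048 0.0559]
frontbot [ 0.4992  0.1026 -0.0035]
pullL [0.5467 0.0049 0.0768]
pullR [0.506  0.0109 0.0694]
relaytop [0.4689 0.2667 0.028 ]
front->left -15.649497268847913 0.10706288753544277 right->front 70.34808742951734 0.10376358421241566 centre [0.53668684 0.03916438 0.05410736]
b1 [ 0.607 -0.233  0.002]
b2 [ 0.468 -0.229  0.004]
```

```bash
python3 -m crank '[[[0.82,-0.96,0],0],[[0.82,-0.96,0],0],[[0.82,-0.96,0],0],[[0.82,-0.96,0],0],[[0.82,-0.96,0],0],[[0.82,-0.96,0],0],[[0.82,-0.96,0],0],[[0.82,-0.96,0],0],[[0.82,-0.96,0],0],[[0.82,-0.96,0],0],[[0.82,-0.96,0],0],[[0.82,-0.96,0],0]]' 1; python3 -m crank '[[[0.82,-0.96,0],0],[[0.82,-0.96,0],0],[[0.82,-0.96,0],0],[[0.82,-0.96,0],0],[[0.82,-0.96,0],0],[[0.82,-0.96,0],0],[[0.82,-0.96,0],0],[[0,0,0],0.93],[[0,0,0],0.93],[[0,0,0],0.93],[[0,0,0],0.93],[[0,0,0],0.93]]'
python3 - <<'E'
from h import *
im,W=snap('wrist','w1');st=sensors.read_state();print(st['joint_positions'],st['ee_pos'],st['eef_rot']);np.savez('w1.npz',W=W[3],f=W[:3])
E
```

```text
time: 1.65
ee_pos: [0.3726, -0.1616, 0.2225]
eef_rot: [0.985, 0.172, -0.0, 0.0]
ft_force: [-0.2, -0.1, 0.1]
width: 0.0867
grip_force: 0.0
time: 3.15
ee_pos: [0.466, 0.0852, 0.2224]
eef_rot: [0.988, -0.153, -0.0, 0.0]
ft_force: [-0.2, -0.6, -0.1]
width: 0.087
grip_force: 0.0
[ 0.52907824  0.04851583 -0.81613742  1.80877634  0.03678876  1.3001197
 -2.18125083] [0.46595251 0.08511376 0.22235912] [ 9.87690712e-01 -1.56419368e-01 -1.46785415e-04  1.31289739e-04]
```

View pics/w1.png

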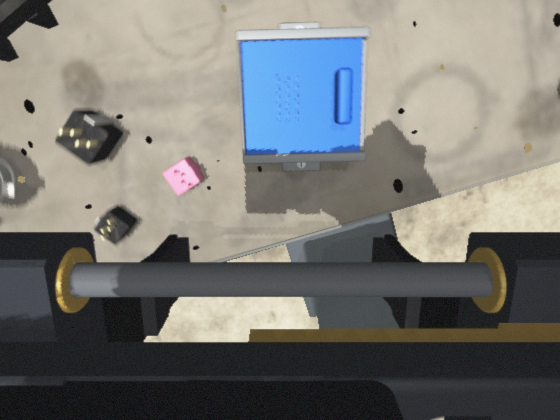

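The wrist picture shows the pull at (344,96), the case rim corners near (238,32), (368,29), (245,157) and (366,154), and the relay at (117,224), rotated by about 30–45°.

```bash
python3 - <<'E'
from h import *
d=np.load('w1.npz');W=(*d['f'],d['W']);im=cv2.imread('pics/w1.png');N=model('side');M=model('scene')
h=cv2.cvtColor(im,cv2.COLOR_BGR2HSV);m=cv2.inRange(h,(100,120,60),(125,255,255))
c=max(cv2.findContours(m,0,2)[0],key=cv2.contourArea);print('lid rect',cv2.minAreaRect(c))
(cu,cv),_,_=cv2.minAreaRect(c)
# pull top: corners read
for p in [(238,32),(368,29),(245,157),(366,154)]: print('rim',onz(W,*p,.061).round(4))
a,b=onz(W,240,95,.061),onz(W,366,92,.061);print('case y ang',np.degrees(np.arctan2(*(a-b)[1::-1])))
for hh in (.076,.081):print('pull',hh,onz(W,343,96,hh).round(4))
cB=lambda u,v:ray(N,u/3.5+169.6,v/3.5+164.6)
print('pull by 2 views',cross(ray(W,343,96),cB(411,147)).round(4))
g=cv2.cvtColor(im,cv2.COLOR_BGR2GRAY)[195:250,85:148]
cv2.imwrite('pics/rel.png',cv2.resize(g,None,fx=8,fy=8,interpolation=2))
E
```

```text
lid rect ((302.6202392578125, 95.68922424316406), (113.9881820678711, 121.6779556274414), 88.53119659423828)
rim [0.6002 0.0783 0.061 ]
rim [ 0.57   -0.0239  0.061 ]
rim [0.5015 0.1063 0.061 ]
rim [0.4714 0.003  0.061 ]
case y ang 73.62588227185208
pull 0.076 [0.5256 0.012  0.076 ]
pull 0.081 [0.5256 0.0128 0.081 ]
pull by 2 views [0.5247 0.0109 0.0723]
```

View pics/rel.png

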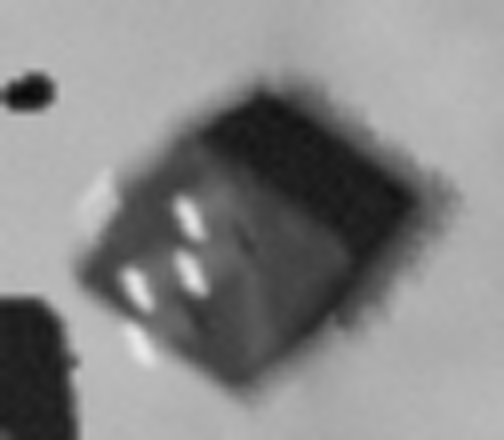

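The relay crop shows the top face with its left, bottom and right corners at (85,275), (243,388) and (350,255). That puts its edges at about 37° in the image. Next I do the lid.

```bash
python3 -m crank '[[[0,0,0],-0.24],[[0.65,0.45,0.33],0],[[0.65,0.45,0.33],0],[[0.65,0.45,0.33],0],[[0.65,0.45,0.33],0],[[0,0,0.8],0],[[0,0,0.8],0],[[0,0,0.8],0],[[0,0,0.8],0],[[0,0,0.4],0],[[0,0,0],0]]' 1 20
python3 - <<'E'
from h import *
st=sensors.read_state();print(st['ee_pos'],st['joint_positions'],R.from_quat(st['eef_rot']).as_matrix()[:,1])
E
```

```text
time: 4.58
ee_pos: [0.5265, 0.0124, 0.0745]
eef_rot: [0.991, -0.134, -0.001, -0.0]
ft_force: [0.7, 0.1, 0.2]
width: 0.0872
grip_force: 0.0
[0.5265272  0.01239262 0.07453644] [ 0.51593783  0.34406005 -0.72082365  1.85578899  0.26073719  1.03914492
 -2.14867052] [-2.64899525e-01 -9.64276015e-01  9.23316385e-05]
```

```bash
python3 -m crank '[[[0,0,0.43],0],[[0,0,0],0]]' ; python3 -m crank '[[[0,0,0],0],[[0,0,0],0],[[0,0,0],0],[[0,0,0],0],[[0,0,0],0],[[0,0,0],0]]' 0 30
```

```text
time: 4.82
ee_pos: [0.5265, 0.0123, 0.0615]
eef_rot: [0.991, -0.134, -0.0, 0.0]
ft_force: [-0.1, -0.6, 0.3]
width: 0.0868
grip_force: 0.0
time: 5.58
ee_pos: [0.5269, 0.0124, 0.0621]
eef_rot: [0.991, -0.135, 0.0, 0.0]
ft_force: [-0.1, -0.3, -0.4]
width: 0.0349
grip_force: 0.0
```

```bash
python3 -m crank '[[[0,0,0],0],[[0,0,0],0],[[0,0,0],0],[[0,0,0],0],[[0,0,0],0]]' 0 30; python3 -m crank '[[[0,0.5,0],0],[[0,0.5,0],0],[[0,0.5,0],0],[[0,0.4,0],0],[[0,0.4,0],0],[[0,0.4,0],0],[[0,0.3,0],0]]'
```

```text
time: 6.2
ee_pos: [0.5269, 0.0124, 0.062]
eef_rot: [0.991, -0.135, 0.0, 0.0]
ft_force: [0.2, -0.9, -0.1]
width: 0.0115
grip_force: 30.0
time: 7.08
ee_pos: [0.5026, -0.0748, 0.062]
eef_rot: [0.991, -0.135, -0.0, -0.0]
ft_force: [6.9, 22.8, -11.9]
width: 0.0117
grip_force: 30.0
```

```bash
python3 -m crank '[[[0,-0.1,0],0],[[0,0,0],0],[[0,0,0],0],[[0,0,0],0],[[0,0,-0.8],0],[[0,0,-0.8],-0.95],[[0,0,-0.8],-0.95],[[0,0,-0.8],-0.95],[[0,0,-0.8],-0.95],[[0,0,0],-0.95],[[0,0,0],-0.95],[[0,0,0],-0.95]]' 1; python3 -m crank '[[[0.44,-0.97,0],0],[[0.44,-0.97,0],0],[[0.44,-0.97,0],0],[[0.44,-0.97,0],0],[[0.44,-0.97,0],0],[[0.44,-0.97,0],0],[[0.44,-0.97,0],0],[[0.44,-0.97,0],0],[[0.44,-0.97,0],0],[[0.44,-0.97,0],0],[[0,0,0],0],[[0,0,0],0]]'
python3 - <<'E'
from h import *
d=np.load('w1.npz');V=(*d['f'],d['W']);print('old est',onz(V,112.6,228,.026))
im,W=snap('wrist','w2');st=sensors.read_state();print(st['joint_positions'],st['ee_pos'],st['eef_rot']);np.savez('w2.npz',W=W[3],f=W[:3])
E
```

```text
time: 8.57
ee_pos: [0.5037, -0.0715, 0.1821]
eef_rot: [0.946, 0.325, 0.0, 0.0]
ft_force: [-0.2, -0.4, -0.6]
width: 0.0867
grip_force: 0.0
time: 10.07
ee_pos: [0.4302, 0.2388, 0.1819]
eef_rot: [0.946, 0.323, -0.0, 0.0]
ft_force: [-0.2, -0.1, -0.6]
width: 0.0874
grip_force: 0.0
old est [0.47054585 0.26583094 0.026     ]
[ 0.38911239  0.19439899 -1.07130678  1.81572627  0.18098321  1.23734672
 -1.64741859] [0.4303969  0.23844912 0.18191227] [ 9.46459381e-01  3.22822768e-01 -8.91089824e-05  3.05177744e-04]
```

View pics/w2.png

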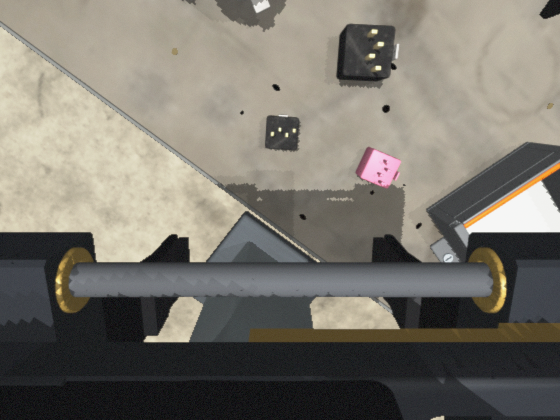

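The relay is at (282,133), its edges now nearly along the image axes, with the pink one at (379,167) and the big one at (366,52). At the right the case is open, with the white inside and the orange ridge visible.

```bash
python3 - <<'E'
from h import *
d=np.load('w2.npz');W=(*d['f'],d['W']);d=np.load('w1.npz');V=(*d['f'],d['W']);im=cv2.imread('pics/w2.png')
g=cv2.cvtColor(im,cv2.COLOR_BGR2GRAY)[100:170,250:315]
m=((g<80)*255).astype('uint8');m=cv2.morphologyEx(m,cv2.MORPH_CLOSE,np.ones((9,9)))
c=max(cv2.findContours(m,0,2)[0],key=cv2.contourArea);rc=cv2.minAreaRect(c);print(rc,cv2.boundingRect(c))
print(cv2.boxPoints(rc)+[250,100])
(u,v)=np.array(rc[0])+[250,100]
print('z=.026',onz(W,u,v,.026).round(4),'z0.013',onz(W,u,v,.013).round(4),'2view',cross(ray(W,u,v),ray(V,112.6,228)).round(4))
A=R.from_quat(sensors.read_state()['eef_rot']).as_matrix();p=sensors.read_state()['ee_pos']
for z in (.02,.026):print('tool shift',A.T@(onz(W,u,v,z)-p))
E
```

```text
((31.70050811767578, 32.692893981933594), (32.13241958618164, 32.48865509033203), 4.085616588592529) (15, 16, 34, 34)
[[264.51776695 147.75127029]
 [266.83248711 115.3451786 ]
 [298.88324738 117.63451767]
 [296.56852722 150.04061127]]
z=.026 [0.4695 0.2672 0.026 ] z0.013 [0.4689 0.2667 0.013 ] 2view [0.4698 0.2671 0.0235]
tool shift [0.04821775 0.00110888 0.16189525]
tool shift [0.0485627  0.00108794 0.15589511]
```

```bash
python3 -m crank '[[[0,0,0],0.5],[[0.81,-0.04,0],0],[[0.81,-0.04,0],0],[[0,0,1],0],[[0,0,1],0],[[0,0,1],0],[[0,0,1],0],[[0,0,0.8],0],[[0,0,0.6],0],[[0,0,0.45],0],[[0,0,0],0]]' 0.65; python3 -m crank '[[[0,0,0],0],[[0,0,0],0],[[0,0,0],0],[[0,0,0],0],[[0,0,0],0],[[0,0,0],0]]' 0 15
```

```text
time: 11.5
ee_pos: [0.4689, 0.268, 0.006]
eef_rot: [0.957, 0.29, -0.001, 0.0]
ft_force: [0.3, -0.5, -0.6]
width: 0.0567
grip_force: 0.0
time: 12.25
ee_pos: [0.4693, 0.2685, 0.0068]
eef_rot: [0.957, 0.29, 0.0, 0.0]
ft_force: [-0.7, -1.3, 5.3]
width: 0.0278
grip_force: 15.0
```

```bash
python3 -m crank '[[[0,0,-0.8],0],[[0,0,-0.8],0],[[0,0,-0.8],-1],[[0,0,-0.8],-1],[[0,0,-0.8],-1],[[0,0,0],-1],[[0,0,0],-1]]'; python3 -m crank '[[[-0.82,0.53,0],0],[[-0.82,0.53,0],0],[[-0.82,0.53,0],0],[[-0.82,0.53,0],0],[[-0.82,0.53,0],0],[[-0.82,0.53,0],0],[[-0.82,0.53,0],0],[[-0.82,0.53,0],0],[[0,0,0],0],[[0,0,0],0]]'
python3 - <<'E'
from h import *
st=sensors.read_state();print(st['ee_pos'],st['joint_positions'],st['width'],R.from_quat(st['eef_rot']).as_matrix()[:,0])
im,W=snap('wrist','w3');b,N=snap('side','s3');a,N=snap('scene','a3')
cv2.imwrite('pics/m3.png',np.vstack([cv2.resize(im,None,fx=.714,fy=.714),cv2.resize(b[120:330,100:400],(400,280))])[:,:,::-1])
E
```

```text
time: 13.12
ee_pos: [0.4691, 0.2683, 0.1266]
eef_rot: [0.799, 0.602, 0.0, 0.0]
ft_force: [-0.7, 0.6, -0.2]
width: 0.0281
grip_force: 15.0
time: 14.38
ee_pos: [0.5357, 0.0446, 0.1264]
eef_rot: [0.8, 0.6, 0.0, -0.0]
ft_force: [-0.3, 1.3, 0.2]
width: 0.0281
grip_force: 15.0
[0.53574804 0.04462607 0.12642934] [ 0.75799298  0.44169423 -1.12163916  1.76897482  0.42490384  1.20256674
 -0.76781179] 0.028137482946232265 [2.79584505e-01 9.60121017e-01 3.71801822e-04]
```

View pics/m3.png

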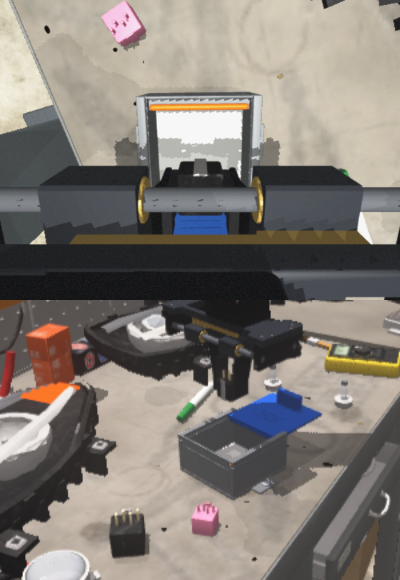

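The picture shows the case open, with the fingers and relay centred over it. The case spans columns 138–262 and the fingers are at 200. I lower the relay now.

```bash
python3 -m crank '[[[0,0,0.8],0],[[0,0,0.8],0],[[0,0,0.8],0],[[0,0,0.7],0],[[0,0,0.45],0],[[0,0,0.15],0],[[0,0,0],0]]'; python3 -m crank '[[[0,0,0.06],0],[[0,0,0],0]]'
```

```text
time: 15.4
ee_pos: [0.5363, 0.0441, 0.0158]
eef_rot: [0.8, 0.6, 0.0, 0.0]
ft_force: [0.2, 0.5, -0.9]
width: 0.0274
grip_force: 15.0
time: 15.65
ee_pos: [0.5363, 0.0438, 0.0141]
eef_rot: [0.8, 0.6, 0.0, 0.0]
ft_force: [0.5, 0.5, -0.2]
width: 0.0281
grip_force: 15.0
```

```bash
python3 -m crank '[[[0,0,0.06],0],[[0,0,0],0]]'; python3 -m crank '[[[0,0,0.04],0],[[0,0,0],0]]'
```

```text
time: 15.9
ee_pos: [0.536, 0.0438, 0.0119]
eef_rot: [0.8, 0.6, -0.0, 0.0]
ft_force: [-0.3, 0.1, -0.6]
width: 0.0278
grip_force: 15.0
time: 16.15
ee_pos: [0.5361, 0.0439, 0.0117]
eef_rot: [0.8, 0.6, -0.0, 0.0]
ft_force: [-5.4, -1.5, 13.5]
width: 0.0276
grip_force: 15.0
```

```bash
python3 -m crank '[[[0,0,-0.03],0],[[0,0,0],0],[[0,0,0],0],[[0,0,0],0],[[0,0,0],0]]' 0.5;  python3 -m crank '[[[0,0,-0.3],0],[[0,0,-0.7],0],[[0,0,-0.9],0],[[0,0,-0.9],0],[[0,0,-0.9],0],[[-1,0,-0.5],0],[[-1,0,0],0],[[-1,0,0],0],[[0,0,0],0]]'
python3 - <<'E'
from h import *
im,W=snap('wrist','w4');b,N=snap('side','s4');a,N=snap('scene','a4')
cv2.imwrite('pics/m4.png',np.hstack([im,cv2.resize(b[200:300,220:320],(240,420)[::1],interpolation=2)])[:,:,::-1])
st=sensors.read_state();print(st['ee_pos'],st['joint_positions'])
E
```

```text
time: 16.77
ee_pos: [0.536, 0.0439, 0.0116]
eef_rot: [0.8, 0.6, -0.0, -0.0]
ft_force: [0.3, 0.2, -0.2]
width: 0.043
grip_force: 0.0
time: 17.9
ee_pos: [0.5107, -0.0449, 0.1388]
eef_rot: [0.801, 0.598, -0.0, 0.001]
ft_force: [0.4, 0.5, -0.3]
width: 0.0434
grip_force: 0.0
[ 0.51119792 -0.04162812  0.1385431 ] [ 0.98975759  0.36338548 -1.15902259  1.81744728  0.35805359  1.1948934
 -0.56314917]
```

View pics/m4.png

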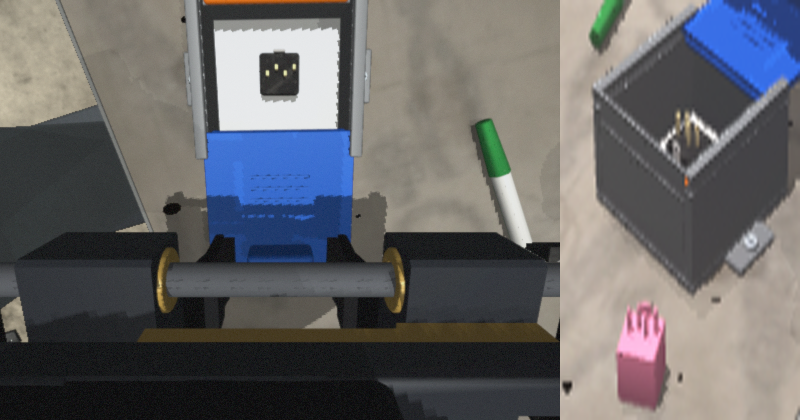

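The relay stands pins up at (280,74), clear of the walls, with the lid fully open. Next I turn back to the earlier pull grasp.

```bash
python3 -m crank '[[[0,0,0],1],[[0,0,0],1],[[0,0,0],1],[[0,0,0],1],[[0,0,0],1],[[0,0,0],1],[[0,0,0],1],[[0,0,0],1],[[0,0,0],1],[[0,0,0],1],[[0,0,0],1],[[0,0,0],0.15]]' 1; python3 -m crank '[[[0,0,0],0]]'
python3 - <<'E'
from h import *
st=sensors.read_state();A=R.from_quat(st['eef_rot']).as_matrix();print(st['ee_pos'],st['joint_positions'],np.degrees(np.arctan2(A[1,0],A[0,0])))
print((A.T@(np.array([.5026,-.0740,.062])-st['ee_pos'])/.03).round(3))
E
```

```text
time: 19.55
ee_pos: [0.5111, -0.0411, 0.138]
eef_rot: [0.991, -0.134, 0.0, -0.0]
ft_force: [1.6, 1.2, -0.8]
width: 0.087
grip_force: 0.0
time: 19.68
ee_pos: [0.511, -0.0417, 0.1378]
eef_rot: [0.991, -0.133, 0.0, -0.0]
ft_force: [0.8, -0.2, -0.3]
width: 0.0866
grip_force: 0.0
[ 0.51099712 -0.04172555  0.13782875] [ 0.77943753  0.26157303 -0.882817    1.82551038  0.21995869  1.15652406
 -2.01300319] -15.249424851730367
[0.012 1.112 2.527]
```

```bash
python3 -m crank '[[[0,0.56,0],0],[[0,0.55,0],0],[[0,0,0.8],0],[[0,0,0.8],0],[[0,0,0.6],0],[[0,0,0.32],0],[[0,0,0],0]]'; python3 -m crank '[[[0,0,0],0],[[0,0,0],0],[[0,0,0],0],[[0,0,0],0],[[0,0,0],0],[[0,0,0],0],[[0,0,0],0],[[0,0,0],0],[[0,0,0],0],[[0,0,0],0],[[0,0,0],0]]' 0 30
```

```text
time: 20.55
ee_pos: [0.5019, -0.0744, 0.0618]
eef_rot: [0.991, -0.134, -0.0, -0.0]
ft_force: [-0.0, -0.9, -0.1]
width: 0.0867
grip_force: 0.0
time: 21.92
ee_pos: [0.5021, -0.0742, 0.062]
eef_rot: [0.991, -0.134, 0.0, -0.0]
ft_force: [1.4, 3.7, -1.8]
width: 0.0116
grip_force: 30.0
```

```bash
python3 -m crank '[[[0,-0.5,0],0],[[0,-0.5,0],0],[[0,-0.5,0],0],[[0,-0.5,0],0],[[0,-0.5,0],0],[[0,-0.3,0],0],[[0,-0.3,0],0],[[0,0,0],0]]'
```

```text
time: 22.92
ee_pos: [0.5264, 0.0128, 0.0621]
eef_rot: [0.991, -0.135, -0.001, 0.002]
ft_force: [-3.8, -9.7, 7.7]
width: 0.0117
grip_force: 30.0
```

```bash
python3 -m crank '[[[0,-0.12,0],0],[[0,0,0],0]]'; python3 -m crank '[[[0,0.2,0],0],[[0,0,0],0],[[0,0,0],0],[[0,0,0],0],[[0,0,0],0],[[0,0,0],0]]' 1;  python3 -m crank '[[[0,0,-0.4],0],[[0,0,-0.8],0],[[0,0,-0.8],0],[[0,0,-0.8],0],[[-1,0,-0.5],0],[[-1,0,0],0],[[0,0,0],0],[[0,0,0],0]]'
python3 - <<'E'
from h import *
im,W=snap('wrist','w5');b,N=snap('side','s5');a,M=snap('scene','a5')
cv2.imwrite('pics/m5.png',np.hstack([im,cv2.resize(b[150:330,200:400],(240,216),interpolation=2).repeat(1,0) if 0 else cv2.copyMakeBorder(cv2.resize(b[150:260,220:370],(240,176),interpolation=2),0,244,0,0,0)])[:,:,::-1])
E
```

```text
time: 23.18
ee_pos: [0.5265, 0.013, 0.0621]
eef_rot: [0.991, -0.137, -0.001, 0.004]
ft_force: [-10.8, -20.7, 15.6]
width: 0.0119
grip_force: 30.0
time: 23.92
ee_pos: [0.5262, 0.0128, 0.062]
eef_rot: [0.991, -0.135, 0.0, -0.0]
ft_force: [0.1, -0.3, -0.5]
width: 0.0642
grip_force: 0.0
time: 24.92
ee_pos: [0.469, 0.0283, 0.1616]
eef_rot: [0.991, -0.135, 0.001, 0.0]
ft_force: [0.5, -0.2, 0.0]
width: 0.0871
grip_force: 0.0
```

View pics/m5.png

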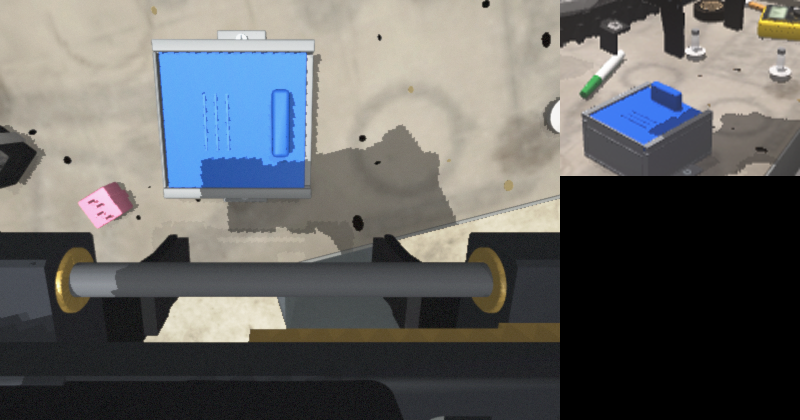

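The lid is shut with no ridge showing at its +y edge (column 160). The pull is at (281,123) and both bulbs are standing. The last 20 N push moved the lid no further, so it is against its stop.

```bash
python3 -c "
from bench import r
print(r.close_job())"
```

```text
the job is handed in; nothing more can be done
None
```

I handed the job in at about 25 s of robot time: the relay stands pins up on the case floor, the lid is pushed home against its stop, and both bulbs are still standing; the hand-in returned no verdict.

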